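# Clamp the staining tray on the shaker with its indexed clamp bar

### The arm

A 6-joint arm with a two-finger parallel gripper is mounted at the origin on a cart in front of the work surface, level with it; the furniture and walls round the work are solid. World frame = base frame: x ahead of the robot, y to its left, z up, the work surface at z = 0. Lengths are in m, angles in rad, forces in N, time in s.
With the tool pointing down it reaches from about 0.225 to 0.725 m from the base axis. Payload 3.1 kg.
Tool frame: the origin (TCP) lies midway between the tips of the shut fingers; the grasp point (between the pads) lies 19 mm behind it; x points along the fingers, y is the direction in which the jaws open and shut, and the axes are right-handed (so a half turn about x gives the same grasp; the last joint's range is limited). The gripper opens to 85 mm and grips with 20 to 120 N. Pads are 22 mm wide; open, the fingers measure 114 mm over their backs; the gripper's body (76 mm by 85 mm) begins 54 mm behind the grasp point. The pads swing forward as they close: fully open they stand 13 mm farther back than shut.
Start: joints at [-1.293, 0.048, 0.099, 1.622, 0, 1.443], TCP at [0.207, -0.482, 0.195] pointing down, gripper open.
Joint ranges: [-2.91, 2.91], [-0.99, 1.94], [-1.21, 1.42], [-2.12, 2.29], [-1.49, 1.47], [-3.14, 3.14]. Speed limits (rad/s): [2.79, 2.79, 3.14, 3.14, 3.14, 3.14].

### API

Orientations are given as a unit quaternion [w, x, y, z].
In Python, from rig import bot gives the robot as it stands. The module is installed in compiled form; this text tells all that it offers.
- The arm moves only by the shell command python3 -m crank 'ROWS' [OPENING]. ROWS is JSON, a list of rows, each an object of numbers: "tx", "ty", "tz": the shift along the tool's x, y, z in m; "turn": the turn about the tool's x in degrees. In form: [{"tx": .., "ty": .., "tz": .., "turn": ..}, ...]. A call has 1 to 8 rows; each row shifts and turns the pose as measured when the row begins, along the tool's axes as they then stand; what a row does not reach is not made up. A row lasts 1/10 s, in which the tool goes at most 50 mm and 8.59 degrees, less where a joint would pass 70% of its speed; a pose out of reach is approached as far as the arm can. A call is refused whole if a number of a shift passes 0.05 or a number of a turn 8.59, either way. A call with a gripper value outside its range is refused whole. OPENING is the opening, from 0 (shut) to 1 (fully open), set as the call begins (- or left out, the last holds). The fingers move at their own pace and stop on an object; the grip force is fixed at half the most. Time passes only in rows, so rows that do not move let the fingers close. It gives the time, the measured TCP pose, the force and the opening at its end, in the units of the state.
- bot.state(): the state, without advancing time (a new reading comes with each control period).
- bot.capture(name): name is "scene" or "top" or "wrist"; returns (picture, depth): 480x640x3 uint8, red, green, blue; 480x640 float32, m along the optical axis (not along the pixel's ray), 0 where there is no reading.
- bot.camera_info(name): a dict with "vfov" (degrees; the focal length in pixels is half the picture's height over the tangent of half this angle, whatever the lens; pixels are square), "cx", "cy" (the principal point, pixels), "eye" and "orientation" of the camera in the world. Camera axes: x right, y down, z forward; pixel columns grow to the right and rows downward; lengths in m; the calibration is good to about 2 mm. A picture is of the moment at which its call begins: read the wrist's pose just before it. camera_info takes no time and is no camera call; for the wrist camera it gives the pose at the moment of the call.
- bot.sign_off(): hands the job in, once; it reports no verdict.
The state is a dict: "time": time; "joint_positions": joint angles; "joint_vel": joint speeds; "joint_torque": joint torques, N m; "position": TCP position; "eef_rot": TCP orientation; "force": force on the tool from outside, world axes, zero at the start; "ft_torque": the same for the moment, N m; "opening": finger opening in m.
Only numpy, scipy, OpenCV 4.12 (cv2) and the standard library are available. Lean on these libraries where they do the work, as an engineer would, in place of code of your own. Each camera call takes 0.05 s, during which the arm holds its last target. There are 200 camera calls.

### The job

Clamp the staining tray on the bench shaker: turn the T-handle of the clamp bar's lock plunger until its white line faces the white mark on the collar, pull it up until the pin is out of its hole, slide the bar towards the tray to the next hole and let the pin drop fully home, so that the sprung jaw grips the tray. Do not lock it again yet: finish still gripping the T-handle and pressing it firmly down so that the pin stays home while I check the tray, and do not disturb the things standing round the shaker.

Things in the scene. Friction and masses are not known exactly. Their poses are not given: they have to be found in the camera images.
- shaker: fixed light-grey bench shaker with an aluminium platform on top; origin in the middle of its underside, on the worktop, z up. Its x axis runs along the platform from the clamp bar (-x) to the fixed end stop (+x, rubber face at x = 148 mm). Platform top 76 mm above the worktop, 310 mm long (x = -150 to 160), 130 mm wide
- next_hole (a point): mouth of the next index hole, in the platform's top, axes as the shaker's. Holes 10 mm across go through the 8 mm plate in a row along the shaker's x, 20 mm apart, a dark tick on the platform beside each (the holes near the pin are hidden under the clamp bar). The pin starts in the hole 20 mm behind this one (-x), so slide the bar 20 mm towards +x
- handle_grip (a point): centre of the black T-handle: level bar 48 mm long (its x axis; white line on the +x half), 13 wide (y), 16 high; 138 mm above the worktop when the pin is home. Below the bar 18 mm of 9 mm round neck, then a flange (24 mm across, 3.5 thick) on the round collar (36 mm across, top 110 mm above the worktop). It turns about the vertical through this point, lifts with the pin, travels with the bar
- t_handle (a joint): turn of the T-handle (rad, counter-clockwise from above positive): 0 when its white line faces the white mark on the collar, which is on the tray's side (the shaker's +x); range -0.3 to 1.4; stays where left (0.03 N m). A key must lie in the collar's slot, within 0.2 rad of the mark, before the handle can lift more than 3 mm or go home again
- plunger (a joint): lift of the pin and T-handle (m): 0 fully home, flange on the collar; up to 0.016. A spring draws it down with 3 N when home, 5 N when lifted. The 8 mm round-nosed pin reaches 9 mm into the platform: pin and key are clear above 0.010
- clamp_bar (a joint): travel of the clamp bar, which carries plunger and jaw, along the shaker's +x (m): 0 at the start; 0.020 with the pin centred in the next hole (1 mm of play either way); range -0.038 to 0.026. 1.5 N of friction; from about 0.017 the jaw presses the tray on the end stop and pushes back with 2 to 5 N, so that the pin rubs a little (about 1 N) as it goes in
- clamp_jaw: sprung jaw in front of the clamp bar: plate 86 mm wide, 24 high with a black rubber face; gives way by up to 6 mm (1.5 N + 1 N/mm). Origin on the plunger's axis at the platform's top, rubber face 51 mm ahead of it (shaker's +x)
- tray_center (a point): centre of the clear acrylic staining tray (180 mm along the shaker's x, 90 wide, 20 high, about 0.15 kg) lying loose on the platform's mat between jaw and end stop; it slides when the jaw pushes it and is not to be handled
- stain_tray: the same tray; origin in the middle of its underside
- timer: bystander: white timer, 62x62x18 mm, loose on the worktop; origin at its underside
- stain_bottle: bystander: small bottle with a red cap, 48 mm across, 97 high, loose on the worktop; origin at its underside
- marker: bystander: felt marker with a blue cap, 138x12x12 mm, loose on the worktop; origin at its underside

How it is judged:
By the outcome, as a careful person would: the job done as asked, in the order asked, and still so for the second after the job is handed in, while the arm keeps its last pose, push and grip.
It also fails if it takes over 42 s, if anything falls off the work surface, if the arm or the gripper's body presses on something with over 40 N, if the wrist force passes 120 N, or if a joint passes its speed limit or range.

## Working session

There is one attempt and no reset: what is moved stays moved. The work goes in short steps, Python scripts to look and compute and a shell command to move; the robot and the scene stay as the last step left them, time stands still between calls to the robot, and variables do not carry over. Pictures are saved under pics/ and viewed, about 8 in all and at most 12, crops included, and the job is handed in when it is done.

```bash
mkdir -p pics; cat > h.py <<'E'
import numpy as np, cv2
from rig import bot
from scipy.spatial.transform import Rotation as R
def q(o): return R.from_quat([o[1],o[2],o[3],o[0]])
def cam(n):
    c=bot.camera_info(n); f=240/np.tan(np.radians(c['vfov'])/2)
    return c,f
def snap(n):
    c,f=cam(n); im,d=bot.capture(n); return im,d,c,f
def pt(u,v,z,c,f):
    p=np.array([(u-c['cx'])/f,(v-c['cy'])/f,1])*z
    return q(c['orientation']).apply(p)+np.array(c['eye'])
def ray_at(u,v,h,c,f):
    r=q(c['orientation']).apply([(u-c['cx'])/f,(v-c['cy'])/f,1]); e=np.array(c['eye'])
    return e+r*(h-e[2])/r[2]
def proj(p,c,f):
    x=q(c['orientation']).inv().apply(np.array(p)-c['eye']); return x[0]/x[2]*f+c['cx'],x[1]/x[2]*f+c['cy']
def save(n,im): cv2.imwrite('pics/'+n+'.png',im[:,:,::-1])
E
python3 - <<'E'
from h import *
print(bot.state())
for n in ['top','scene']:
    im,d,c,f=snap(n); save(n,im); np.savez(n,im=im,d=d); print(n,c,f)
E
```

```text
{'time': 0.0, 'joint_positions': array([-1.29278462e+00,  4.87462103e-02,  9.75573014e-02,  1.62203874e+00,
       -7.17671269e-06,  1.44302333e+00]), 'joint_vel': array([ 0.0002705 , -0.00127675, -0.0009356 ,  0.00020561, -0.0022503 ,
        0.00195899]), 'joint_torque': array([ 4.19026974e-04, -3.38784492e+01,  3.20012605e+01,  2.04732490e-02,
       -3.41445748e-04,  2.63751101e-07]), 'position': array([ 0.20703552, -0.48165887,  0.19349936]), 'eef_rot': array([-0.14162719, -0.69253495, -0.14334116,  0.69266904]), 'force': array([-0.42727483, -0.02193913, -0.33186346]), 'ft_torque': array([-0.0089566 , -0.05152186,  0.00159321]), 'opening': 0.08529740210479905}
top {'vfov': 44.799704165321955, 'cx': 321.1281589286928, 'cy': 240.24068103467425, 'eye': array([ 0.37495463, -0.07103123,  1.19050167]), 'orientation': array([-0.02126185,  0.71088102, -0.70215815,  0.03420597])} 582.2879126286522
scene {'vfov': 45.828796353493736, 'cx': 324.42707984195846, 'cy': 242.56870518395058, 'eye': array([-0.25345714,  0.51908029,  0.89561625]), 'orientation': array([ 0.17529365, -0.39763879,  0.81770997, -0.37749957])} 567.7615006927413
```

View pics/top.png

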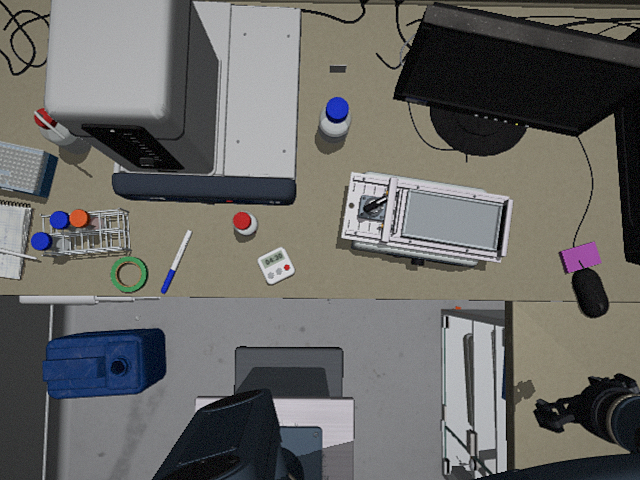

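View pics/scene.png

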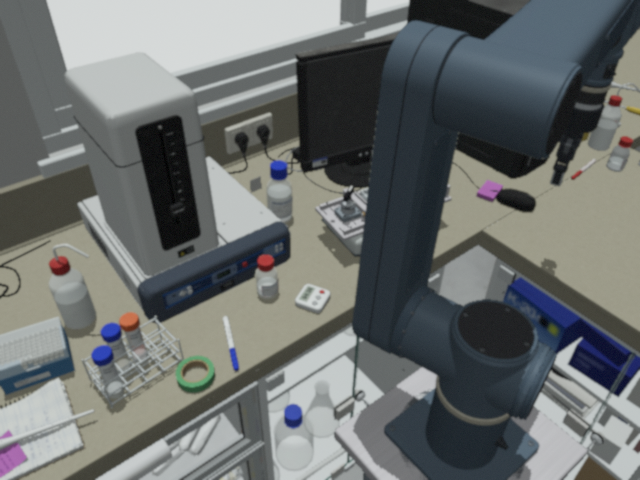

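The top view shows the shaker at columns 340–512 and rows 172–270, with the T-handle near (374,205) and the tray to its right. The timer is at (276,266), the bottle at (245,224) and the marker at (178,261). The scene view shows the handle at about (348,205).

```bash
python3 - <<'E'
from h import *
Z=np.load('top.npz'); im,d=Z['im'],Z['d']; c,f=cam('top')
S=np.load('scene.npz'); 
cs,fs=cam('scene')
for u,v in [(374,205),(380,200),(366,213),(352,180),(345,232),(508,200),(502,255)]: print(u,v,pt(u,v,d[v,u],c,f).round(4), ray_at(u,v,.076,c,f).round(4))
p=ray_at(374,205,.14,c,f); print('scene proj',proj(p,cs,fs))
a=cv2.resize(im[160:275,330:520],None,fx=4,fy=4,interpolation=cv2.INTER_CUBIC)
b=cv2.resize(S['im'][170:250,300:400],None,fx=4,fy=4,interpolation=cv2.INTER_CUBIC)
o=np.zeros((600,760,3),np.uint8); o[:460]=a; save('a',a)
save('b',b)
E
```

```text
374 205 [ 0.5215 -0.184   0.1526] [ 0.5324 -0.1923  0.076 ]
380 200 [ 0.5312 -0.1951  0.1498] [ 0.5423 -0.2039  0.076 ]
366 213 [ 0.5144 -0.1753  0.0932] [ 0.5166 -0.1769  0.076 ]
352 180 [ 0.5797 -0.1491  0.0808] [ 0.5806 -0.1494  0.076 ]
345 232 [ 0.4789 -0.1365  0.0793] [ 0.4792 -0.1367  0.076 ]
508 200 [ 0.5416 -0.4434  0.1041] [ 0.5459 -0.4531  0.076 ]
502 255 [ 0.437  -0.4302  0.1056] [ 0.4387 -0.44    0.076 ]
scene proj (np.float64(349.8986320187457), np.float64(193.39432272696155))
```

View pics/a.png

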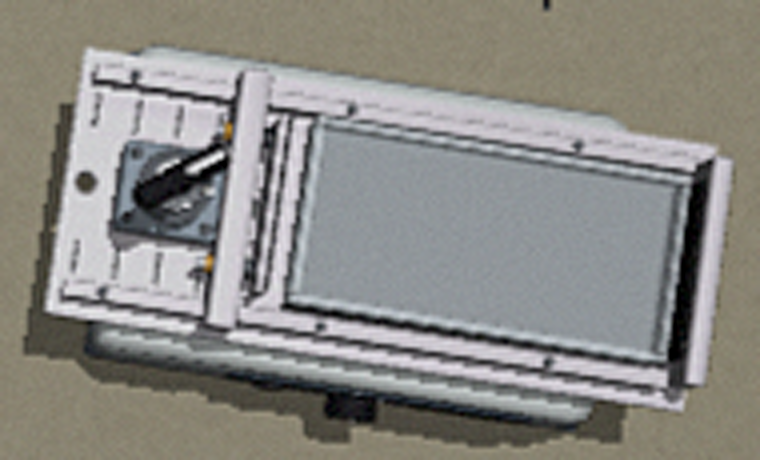

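The crop shows the white line on the handle's right-hand half, pointing up and to the right at about 0.6 rad from the shaker's x. A raised white crossbar stands right beside the handle's +x end, so I'll check its height and the exact geometry.

```bash
python3 - <<'E'
from h import *
Z=np.load('top.npz'); im,d=Z['im'],Z['d']; c,f=cam('top')
v,u=np.mgrid[160:275,330:520]
P=np.array([pt(a,b,d[b,a],c,f) for a,b in zip(u.ravel(),v.ravel())]).reshape(v.shape+(3,))
for r in range(12,80,4): print(r+160,' '.join('%4d'%(1000*z) for z in P[r,12:80:3,2]))
# axis from platform edges
cr=lambda x,y:ray_at(330+x/4,160+y/4,.076,c,f)
A,B=cr(48,312),cr(680,408); e=B-A; yaw=np.arctan2(e[1],e[0]); TL=cr(88,48)
print('yaw',yaw, 'len',np.linalg.norm(e),'A',A,'TL',TL)
m=(P[...,2]>.125)&(np.abs(P[...,0]-.525)<.03)&(np.abs(P[...,1]+.19)<.04)
H=P[m]; print(len(H),H.mean(0),H.max(0),H.min(0))
E
cat > /dev/null
```

```text
172    5    2   -1    3    1    5    1    0   54   58   58   52    2    1    3    3    0    5    0    3    0   -1    0
176    2    0    3   85   78   89   79   78   81   77   74   77   75   63   57   59   56   63   57   56   49   -1    0
180    3    2    2   74   82   86   87   90   89   87   90   92   89   84   78   79  102  105  107   77   75   61   61
184    2   -1    2   77   75   76   77   80   75   81   76   78   81   82   90   88  106  106  107   91   89   93   89
188    0   -1    2   77   79   81   75   77   79   79   78   73   77   77   78   78  105  103  105   80   81   82   89
192    0    5   70   79   77   75   79   81   76   74   76   77   76   77   85  100  103  107  100   98  101   77   87
196    0    0   77   80   79   76   75   95   89   92   92   78   74   73  148   94  108  111   94  103   98   77   90
200    5    0   80   77   75   77   77   96   92  110  109  112  144  147  149  144  104  109   76  104   75   78   99
204    2    3   76   -1   74   81   92   92  110  145  145  145  147  143   95  103  105  104   78  106   75   79  100
208    2    2   74   78   78 
[... 468 characters left out ...]
79   80   76   78   78   80   80   77   76   78   96  106  108  106   77  102   77   71  100   86
228    2   79   74   77   76   78   80   79   79   76   79   78   75   78  106  105  103   97  102   77   77  101   87
232   75   79   92   89   86   91   91   88   75   78   74   77   78   77  109  110  102   94  101   79   89   84   84
236   77   78   79   76   77   78   82   91   87   85   89   86   86   89  109  106   75   80   78   78   77   86   96
yaw -1.7088593042792537 len 0.3078354174979992 A [ 0.46756264 -0.13101298  0.076     ] TL [ 0.59628868 -0.14929729  0.076     ]
190 [ 0.52431427 -0.18749313  0.14623733] [ 0.53949674 -0.16631468  0.15262521] [ 0.50991731 -0.20872587  0.12859093]
```

```bash
cat >> h.py <<'E'
def wrap90(a): return (a+np.pi/2)%np.pi-np.pi/2
def goto(T,hand):  # T: TCP world; hand: world angle of handle axis -> tool z axis should lie along it (mod pi)
    s=bot.state(); r=q(s['eef_rot']); M=r.as_matrix()
    d=np.array(T)-s['position']; tz=np.arctan2(M[1,2],M[0,2])
    turn=-wrap90(hand-tz)  # tool x down: positive turn = clockwise from above
    print('t',round(s['time'],2),'pos',s['position'].round(4),'toolx',M[:,0].round(3),'tz ang',tz.round(3),'q6',s['joint_positions'][5].round(3),'F',s['force'].round(1),'op',round(s['opening'],4))
    print('tool shift mm',(r.inv().apply(d)*1000).round(1),'turn deg',np.degrees(turn).round(1))
E
python3 - <<'E'
from h import *
Z=np.load('top.npz'); im,d=Z['im'],Z['d']; c,f=cam('top')
P=np.array([pt(a,b,d[b,a],c,f) for b in range(190,218) for a in range(360,395)])
H=P[P[:,2]>.135]; X=H[:,:2]-H[:,:2].mean(0); w,V=np.linalg.eigh(X.T@X); a=V[:,1]; 
if a@[0,-1]<0:a=-a
print(len(H),H.mean(0),a,'ang',np.arctan2(a[1],a[0]),np.ptp(X@a),np.ptp(X@V[:,0]))
ha=np.arctan2(a[1],a[0]); print('handle joint',ha+1.71)
goto([.524,-.1875,.205],ha)
E
```

```text
190 [ 0.52202925 -0.1855856   0.16295787] [ 0.73422042 -0.67891117] ang -0.7462786420080234 0.21189792310838976 0.02741526455814831
handle joint 0.9637213579919766
t 0.1 pos [ 0.2071 -0.4817  0.1936] toolx [-0.001  0.002 -1.   ] tz ang -2.736 q6 1.443 F [-0.1 -0.5  0.3] op 0.0851
tool shift mm [ -10.9 -145.2 -407.3] turn deg 66.0
```

```bash
python3 -m crank '[{"tx":-0.011,"ty":-0.016,"tz":-0.045},{"ty":-0.016,"tz":-0.045},{"ty":-0.016,"tz":-0.045},{"ty":-0.016,"tz":-0.045},{"ty":-0.016,"tz":-0.045},{"ty":-0.016,"tz":-0.045},{"ty":-0.016,"tz":-0.045},{"ty":-0.016,"tz":-0.045}]' 1
python3 -m crank '[{"turn":-8.5},{"turn":-8.5},{"turn":-8.5},{"turn":-8.5},{"turn":-8.5},{"turn":-8.5},{"turn":-8.5},{"turn":-8.5}]'
python3 - <<'E'
from h import *
goto([.524,-.1875,.205],-1.05)
E
```

```text
t 0.1 pos [ 0.2071 -0.4817  0.1936] toolx [-0.001  0.002 -1.   ] tz ang -2.736 q6 1.443 F [-0.1 -0.5  0.3] op 0.0851
tool shift mm [ -10.9 -145.2 -407.3] turn deg 83.4$[0]: bad value
$[0]: bad value
```

```bash
python3 -m crank '[{"tx":-0.011,"ty":-0.016,"tz":-0.045,"turn":0},{"tx":0,"ty":-0.016,"tz":-0.045,"turn":0},{"tx":0,"ty":-0.016,"tz":-0.045,"turn":0},{"tx":0,"ty":-0.016,"tz":-0.045,"turn":0},{"tx":0,"ty":-0.016,"tz":-0.045,"turn":0},{"tx":0,"ty":-0.016,"tz":-0.045,"turn":0},{"tx":0,"ty":-0.016,"tz":-0.045,"turn":0},{"tx":0,"ty":-0.016,"tz":-0.045,"turn":0}]' 1
python3 -m crank '[{"tx":0,"ty":0,"tz":0,"turn":-8.5},{"tx":0,"ty":0,"tz":0,"turn":-8.5},{"tx":0,"ty":0,"tz":0,"turn":-8.5},{"tx":0,"ty":0,"tz":0,"turn":-8.5},{"tx":0,"ty":0,"tz":0,"turn":-8.5},{"tx":0,"ty":0,"tz":0,"turn":-8.5},{"tx":0,"ty":0,"tz":0,"turn":-8.5},{"tx":0,"ty":0,"tz":0,"turn":-8.5}]'
python3 - <<'E'
from h import *
goto([.524,-.1875,.205],-1.05)
E
```

```text
time: 0.9
position: [0.4924, -0.2179, 0.1992]
eef_rot: [-0.134, -0.692, -0.14, 0.695]
force: [0.3, -1.8, 0.4]
opening: 0.0856
time: 1.7
position: [0.4952, -0.208, 0.192]
eef_rot: [0.498, 0.494, 0.513, -0.494]
force: [0.4, 0.3, -0.4]
opening: 0.0855
t 1.7 pos [ 0.4952 -0.208   0.192 ] toolx [-0.015  0.015 -1.   ] tz ang -1.547 q6 1.021 F [ 0.4  0.3 -0.4] op 0.0855
tool shift mm [-13.1  29.1 -20. ] turn deg -28.5
```

```bash
python3 -m crank '[{"tx":-0.012,"ty":0.014,"tz":-0.010,"turn":-7},{"tx":0,"ty":0.012,"tz":-0.008,"turn":-7},{"tx":0,"ty":0,"tz":0,"turn":-7},{"tx":0,"ty":0,"tz":0,"turn":0}]'
python3 - <<'E'
from h import *
goto([.524,-.1875,.205],-1.05)
im,d,c,f=snap('wrist'); save('w1',im); np.savez('w1',im=im,d=d,eye=c['eye'],o=c['orientation'],cx=c['cx'],cy=c['cy'],f=f)
print(c,f,proj([.524,-.1875,.146],c,f))
E
```

```text
time: 2.1
position: [0.5189, -0.1868, 0.2009]
eef_rot: [0.581, 0.39, 0.6, -0.388]
force: [-0.6, 1.0, 0.4]
opening: 0.0856
t 2.1 pos [ 0.5189 -0.1868  0.2009] toolx [-0.021  0.018 -1.   ] tz ang -1.165 q6 0.694 F [-0.6  1.   0.4] op 0.0856
tool shift mm [-4.2  4.4  2.5] turn deg -6.6
{'vfov': 67.85919174887968, 'cx': 324.6743565503967, 'cy': 236.52165345351722, 'eye': array([ 0.49142369, -0.11841807,  0.3813489 ]), 'orientation': array([0.13989766, 0.96951792, 0.19994119, 0.02207204])} 356.7594664813969 (np.float64(333.0780783186178), np.float64(247.1463165696991))
```

View pics/w1.png

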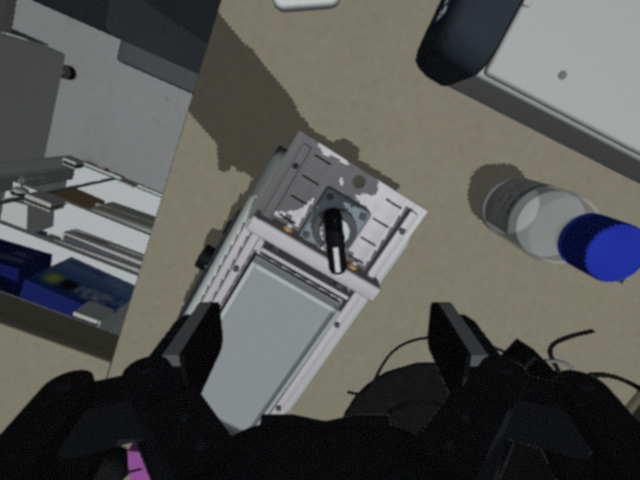

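The wrist view shows the T-handle from (332,210) to (337,271), with the white line on its lower (+x) half.

```bash
cat >> h.py <<'E'
def handle(d,c,f,u0,v0,lo=.132,hi=.16,rad=.035):
    n=60; vs,us=np.mgrid[max(0,v0-n):min(480,v0+n),u0-n:u0+n]
    P=np.array([pt(a,b,d[b,a],c,f) for a,b in zip(us.ravel(),vs.ravel())]).reshape(vs.shape+(3,))
    m=((P[...,2]>lo)&(P[...,2]<hi)).astype(np.uint8)
    k,l,s,ce=cv2.connectedComponentsWithStats(m); i=1+np.argmax(s[1:,4]); H=P[l==i]
    (cx,cy),(w,h),a=cv2.minAreaRect((H[:,:2]*1e4).astype(np.float32))
    X=H[:,:2]-H[:,:2].mean(0); V=np.linalg.svd(X,full_matrices=False)[2][0]
    if V[1]>0: V=-V
    print('handle n',len(H),'mean',H.mean(0).round(4),'rect',(cx/1e4,cy/1e4),w/1e4,h/1e4,'ang',np.arctan2(V[1],V[0]).round(3),'zmed',np.median(H[:,2]).round(4))
E
python3 - <<'E'
from h import *
Z=np.load('w1.npz'); c=dict(eye=Z['eye'],orientation=Z['o'],cx=float(Z['cx']),cy=float(Z['cy'])); f=float(Z['f'])
handle(Z['d'],c,f,335,241)
a,b=ray_at(332,211,.146,c,f),ray_at(337,270,.146,c,f); print((a+b)/2,np.linalg.norm(b-a),np.arctan2(*(b-a)[1::-1]))
# platform side edges in wrist view (row of corners): (300,131) , (426,208)
p,r=ray_at(300,131,.076,c,f),ray_at(426,208,.076,c,f); print('end edge',p,r,np.arctan2(*(r-p)[1::-1])-np.pi/2)
T=np.load('top.npz'); ct,ft=cam('top'); handle(T['d'],ct,ft,374,205)
E
```

```text
handle n 1178 mean [ 0.5233 -0.1836  0.1444] rect (0.5244408203125, -0.18579930419921875) 0.013010113525390625 0.04899435119628906 ang -1.064 zmed 0.1449
[ 0.52321726 -0.18315119  0.146     ] 0.04267617607045819 -1.0773461457460403
end edge [ 0.46865959 -0.12695555  0.076     ] [ 0.59339327 -0.14323902  0.076     ] -1.7006081124672243
handle n 189 mean [ 0.5243 -0.1875  0.1463] rect (0.524687451171875, -0.18792623291015625) 0.01389464111328125 0.046896282958984375 ang -1.056 zmed 0.1469
```

```bash
python3 - <<'E'
from h import *
goto([.5245,-.187,.121],-1.06)
E
python3 -m crank '[{"tx":0,"ty":0.004,"tz":0.002,"turn":-6},{"tx":0.03,"ty":0,"tz":0,"turn":0},{"tx":0.025,"ty":0,"tz":0,"turn":0},{"tx":0,"ty":0,"tz":0,"turn":0}]'
python3 - <<'E'
from h import *
goto([.5245,-.187,.121],-1.06)
E
```

```text
t 2.15 pos [ 0.5187 -0.1867  0.2006] toolx [-0.022  0.018 -1.   ] tz ang -1.167 q6 0.696 F [-0.1  1.6 -0. ] op 0.0853
tool shift mm [79.5  6.2  4.5] turn deg -6.1
time: 2.55
position: [0.5216, -0.1866, 0.1438]
eef_rot: [0.599, 0.362, 0.618, -0.359]
force: [-0.2, -0.6, -0.6]
opening: 0.0855
t 2.55 pos [ 0.5216 -0.1866  0.1438] toolx [-0.022  0.018 -1.   ] tz ang -1.07 q6 0.601 F [-0.2 -0.6 -0.6] op 0.0855
tool shift mm [22.7  2.6  2.3] turn deg -0.6
```

```bash
python3 -m crank '[{"tx":0.013,"ty":0.003,"tz":0.002,"turn":-0.6},{"tx":0.01,"ty":0,"tz":0,"turn":0},{"tx":0,"ty":0,"tz":0,"turn":0}]'
python3 -m crank '[{"tx":0,"ty":0,"tz":0,"turn":0},{"tx":0,"ty":0,"tz":0,"turn":0},{"tx":0,"ty":0,"tz":0,"turn":0},{"tx":0,"ty":0,"tz":0,"turn":0},{"tx":0,"ty":0,"tz":0,"turn":0},{"tx":0,"ty":0,"tz":0,"turn":0},{"tx":0,"ty":0,"tz":0,"turn":0},{"tx":0,"ty":0,"tz":0,"turn":0}]' 0
python3 - <<'E'
from h import *
goto([.5245,-.187,.121],-1.06); print(bot.state()['ft_torque'])
E
```

```text
time: 2.85
position: [0.5251, -0.1871, 0.1205]
eef_rot: [0.6, 0.36, 0.619, -0.357]
force: [0.2, -0.8, -0.3]
opening: 0.0856
time: 3.65
position: [0.5272, -0.1882, 0.1243]
eef_rot: [0.602, 0.36, 0.617, -0.357]
force: [-0.2, 0.6, 0.7]
opening: 0.0004
t 3.65 pos [ 0.5272 -0.1882  0.1243] toolx [-0.015  0.014 -1.   ] tz ang -1.063 q6 0.596 F [-0.2  0.6  0.7] op 0.0004
tool shift mm [ 3.4 -1.8 -2.3] turn deg -0.2
[ 0.01262947 -0.00042552  0.02922551]
```

```bash
python3 - <<'E'
from h import *
im,d,c,f=snap('wrist'); save('w2',im)
im2,d2,c2,f2=snap('scene')
p=proj([.5245,-.187,.138],c2,f2); print(p, proj([.5245,-.187,.138],c,f))
u,v=map(int,p); b=cv2.resize(im2[v-50:v+50,u-60:u+60],None,fx=4,fy=4,interpolation=cv2.INTER_CUBIC)
it,dt,ct,ft=snap('top'); p=proj([.5245,-.187,.138],ct,ft);u,v=map(int,p); a=cv2.resize(it[v-50:v+50,u-40:u+40],None,fx=4,fy=4,interpolation=cv2.INTER_CUBIC)
w=im[120:440,200:480]
o=np.zeros((600,800,3),np.uint8); o[:400,:480]=b; o[:400,480:800]=a; save('c2',o[:400])
E
```

```text
(np.float64(350.07073822922507), np.float64(193.61498618426782)) (np.float64(322.15653971118104), np.float64(279.7953266072309))
```

View pics/w2.png

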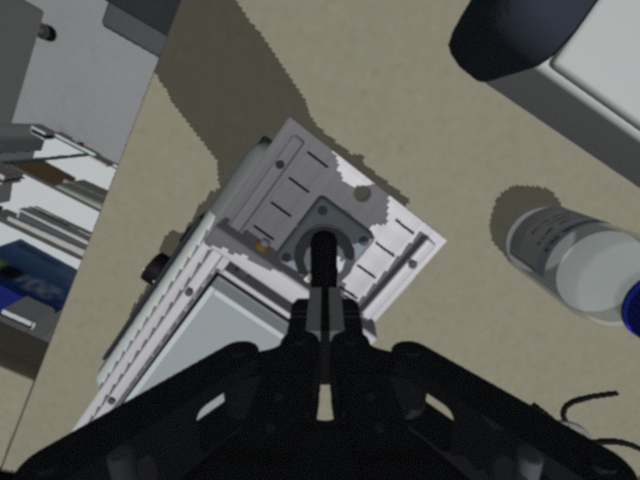

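View pics/c2.png

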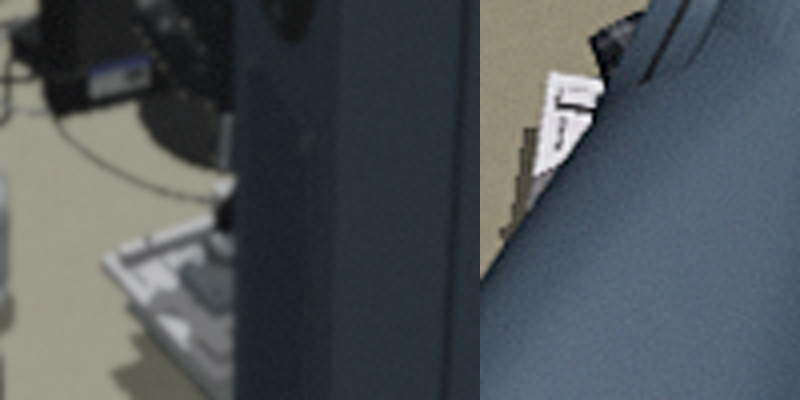

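The wrist view shows the handle's rear end at (323,245), and the fingers look shut at (325,300). I need depth and a closer crop to tell whether they hold the handle or closed above it.

```bash
python3 - <<'E'
from h import *
im,d,c,f=snap('wrist')
s=bot.state(); print('tcp px',proj(s['position'],c,f), s['position'], s['opening'])
for v in range(230,345,8): print(v,' '.join('(%d,%d,%d)'%tuple(1000*pt(u,v,d[v,u],c,f)) for u in range(305,350,5)))
save('w3',cv2.resize(im[220:350,270:380],None,fx=5,fy=4.6,interpolation=cv2.INTER_CUBIC).clip(0,255))
g=np.clip(cv2.resize(im[220:350,270:380],None,fx=4.6,fy=4.6,interpolation=cv2.INTER_CUBIC).astype(float)*2.5,0,255).astype(np.uint8); save('w3',g)
E
```

```text
tcp px (np.float64(325.74068786984446), np.float64(273.63332042098284)) [ 0.52710874 -0.18815174  0.12415835] -4.7130525570641354e-05
230 (508,-180,91) (510,-177,100) (511,-173,109) (514,-171,108) (513,-164,134) (519,-169,107) (521,-167,108) (526,-168,97) (529,-168,93)
238 (509,-180,108) (511,-178,108) (510,-168,142) (512,-166,143) (514,-165,144) (516,-164,143) (519,-164,137) (526,-170,108) (529,-169,108)
246 (511,-184,108) (510,-173,140) (511,-170,145) (513,-169,145) (515,-168,145) (517,-167,145) (520,-166,143) (529,-174,108) (531,-173,108)
254 (513,-187,112) (512,-176,140) (513,-174,144) (515,-172,145) (517,-171,146) (519,-170,145) (522,-170,142) (530,-177,113) (533,-177,108)
262 (515,-192,111) (517,-190,113) (515,-177,144) (517,-175,147) (519,-175,145) (521,-174,145) (524,-173,144) (533,-182,112) (536,-181,109)
270 (518,-197,108) (517,-188,130) (517,-181,143) (519,-179,146) (521,-179,145) (523,-177,145) (526,-177,142) (535,-186,112) (538,-186,108)
278 (520,-202,108) (523,-200,109) (519,-185,143) (521,-183,146) (523,-182,146) (525,-181,145) (528,-181,142) (538,-192,108) (550,-202,7
[... 410 characters left out ...]
,171)
310 (517,-186,176) (517,-182,183) (518,-181,184) (520,-180,183) (522,-179,183) (524,-179,182) (525,-177,183) (527,-176,183) (530,-178,177)
318 (517,-186,183) (517,-181,190) (519,-181,190) (520,-180,189) (522,-179,190) (523,-178,189) (525,-177,189) (527,-176,189) (530,-179,182)
326 (517,-186,188) (517,-181,195) (519,-181,194) (520,-180,195) (522,-179,195) (523,-178,195) (525,-177,195) (527,-177,194) (530,-179,188)
334 (515,-180,204) (517,-180,202) (520,-182,197) (521,-181,197) (522,-180,197) (524,-179,198) (525,-177,200) (526,-177,200) (526,-173,204)
342 (516,-181,206) (517,-180,206) (519,-180,206) (523,-184,197) (524,-183,197) (525,-181,199) (524,-177,205) (525,-176,206) (526,-174,207)
```

View pics/w3.png

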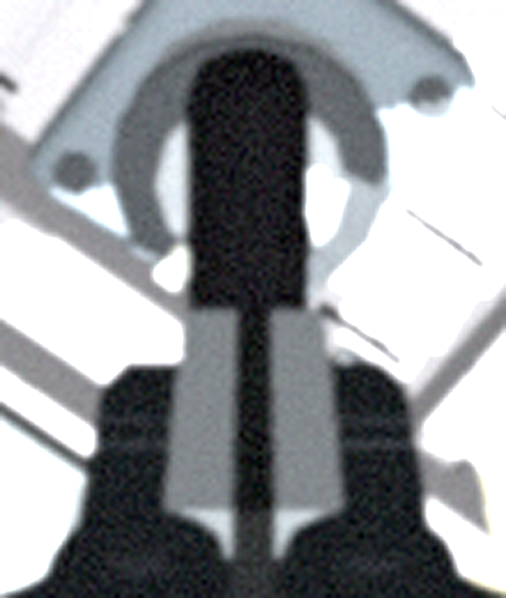

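```bash
python3 - <<'E'
from h import *
Z=np.load('w1.npz'); c=dict(eye=Z['eye'],orientation=Z['o'],cx=float(Z['cx']),cy=float(Z['cy'])); f=float(Z['f']); d=Z['d']
for u,v in [(210,307),(200,315),(217,320),(217,345),(190,320),(437,307),(447,315),(436,345)]: print(u,v,d[v,u],pt(u,v,d[v,u],c,f).round(3))
print('w1 tcp px',proj([.5187,-.1867,.2006],c,f),'pos z+13mm',proj([.5187,-.1867,.2136],c,f))
print(q(c['orientation']).as_matrix()[:,2])
im,d,c,f=snap('wrist'); print(c['eye'],q(c['orientation']).as_matrix()[:,2],bot.state()['position'],bot.state()['force'])
E
```

```text
210 307 0.13523866 [ 0.475 -0.195  0.26 ]
200 315 0.1294902 [ 0.473 -0.195  0.266]
217 320 0.14184621 [ 0.479 -0.202  0.255]
217 345 0.14192042 [ 0.483 -0.211  0.258]
190 320 0.12644596 [ 0.471 -0.196  0.269]
437 307 0.13547446 [ 0.554 -0.161  0.258]
447 315 0.13019288 [ 0.556 -0.16   0.264]
436 345 0.13683806 [ 0.56  -0.174  0.261]
w1 tcp px (np.float64(325.6862767665967), np.float64(273.1508780636595)) pos z+13mm (np.float64(325.4201701791794), np.float64(282.819364814401))
[ 0.09874108 -0.26244035 -0.95988294]
[ 0.49149424 -0.12273027  0.30428041] [ 0.13244196 -0.25172786 -0.95869297] [ 0.52710761 -0.18815537  0.1241346 ] [ 0.36352733  0.14144444 -0.82494187]
```

In both wrist views the real fingertips lie about 42 mm behind the reported TCP: .167 against .124 when shut, and .255 against .201 when open. They therefore closed above the handle and touched nothing. I'll open to 60%, go about 42 mm lower and watch the force.

```bash
python3 -m crank '[{"tx":0,"ty":-0.002,"tz":-0.003,"turn":0},{"tx":0,"ty":0,"tz":0,"turn":0},{"tx":0,"ty":0,"tz":0,"turn":0},{"tx":0,"ty":0,"tz":0,"turn":0}]' 0.7
python3 -m crank '[{"tx":0.012,"ty":0,"tz":0,"turn":0},{"tx":0.012,"ty":0,"tz":0,"turn":0},{"tx":0,"ty":0,"tz":0,"turn":0}]'
python3 - <<'E'
from h import *
goto([.524,-.1865,.079],-1.06)
im,d,c,f=snap('wrist'); save('w4',im); handle(d,c,f,322,int(proj([.5245,-.187,.145],c,f)[1]))
E
```

```text
time: 4.3
position: [0.5234, -0.1862, 0.1241]
eef_rot: [0.602, 0.36, 0.617, -0.357]
force: [1.6, 0.2, 0.7]
opening: 0.058
time: 4.6
position: [0.523, -0.1859, 0.0979]
eef_rot: [0.602, 0.36, 0.617, -0.357]
force: [-0.2, -0.2, 0.4]
opening: 0.06
t 4.6 pos [ 0.523  -0.1859  0.0979] toolx [-0.016  0.015 -1.   ] tz ang -1.063 q6 0.597 F [-0.2 -0.2  0.4] op 0.06
tool shift mm [18.8  0.7  1.4] turn deg -0.2
handle n 3047 mean [ 0.523  -0.1829  0.1445] rect (0.5245919921875, -0.18586875) 0.01304067840576172 0.049621896362304685 ang -1.064 zmed 0.1449
```

```bash
python3 -m crank '[{"tx":0.01,"ty":0.001,"tz":0.001,"turn":0},{"tx":0.008,"ty":0,"tz":0,"turn":0},{"tx":0,"ty":0,"tz":0,"turn":0}]'
python3 -m crank '[{"tx":0,"ty":0,"tz":0,"turn":0},{"tx":0,"ty":0,"tz":0,"turn":0},{"tx":0,"ty":0,"tz":0,"turn":0},{"tx":0,"ty":0,"tz":0,"turn":0},{"tx":0,"ty":0,"tz":0,"turn":0},{"tx":0,"ty":0,"tz":0,"turn":0}]' 0
python3 - <<'E'
from h import *
goto([.524,-.1865,.079],-1.06); print(bot.state()['ft_torque'])
im,d,c,f=snap('wrist'); save('w5',im[140:400,170:490])
E
```

```text
time: 4.95
position: [0.5244, -0.1861, 0.0787]
eef_rot: [0.602, 0.36, 0.617, -0.357]
force: [0.2, -0.3, 0.7]
opening: 0.0598
time: 5.55
position: [0.5249, -0.1859, 0.0789]
eef_rot: [0.603, 0.36, 0.617, -0.356]
force: [-1.0, 0.2, -1.7]
opening: 0.0125
t 5.55 pos [ 0.5249 -0.1859  0.0789] toolx [-0.014  0.015 -1.   ] tz ang -1.063 q6 0.597 F [-1.   0.2 -1.7] op 0.0125
tool shift mm [-0.1 -1.   0.1] turn deg -0.2
[ 0.03602057 -0.14202072  0.04599199]
```

View pics/w5.png

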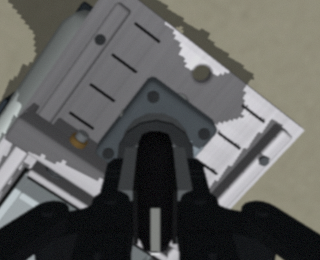

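The crop shows the fingers straddling the black bar, and the opening of 12.5 mm matches the handle, so it is gripped. Next I turn it about 37° clockwise onto the mark.

```bash
python3 -m crank '[{"tx":0,"ty":0,"tz":0,"turn":6},{"tx":0,"ty":0,"tz":0,"turn":7},{"tx":0,"ty":0,"tz":0,"turn":7},{"tx":0,"ty":0,"tz":0,"turn":7},{"tx":0,"ty":0,"tz":0,"turn":6},{"tx":0,"ty":0,"tz":0,"turn":0}]'
python3 - <<'E'
from h import *
goto([.524,-.1865,.079],-1.706); print(bot.state()['ft_torque'])
E
```

```text
time: 6.2
position: [0.5245, -0.1859, 0.0789]
eef_rot: [-0.469, -0.522, -0.484, 0.522]
force: [0.2, -0.1, -0.4]
opening: 0.0122
t 6.2 pos [ 0.5245 -0.1859  0.0789] toolx [-0.015  0.015 -1.   ] tz ang -1.661 q6 1.195 F [ 0.2 -0.1 -0.4] op 0.0122
tool shift mm [-0.1 -0.5  0.6] turn deg 2.6
[ 0.03981122 -0.09375223 -0.04355452]
```

```bash
python3 -m crank '[{"tx":0,"ty":0,"tz":0,"turn":2.6},{"tx":0,"ty":0,"tz":0,"turn":0}]'
python3 -m crank '[{"tx":-0.005,"ty":0,"tz":0,"turn":0},{"tx":-0.005,"ty":0,"tz":0,"turn":0},{"tx":-0.004,"ty":0,"tz":0,"turn":0},{"tx":0,"ty":0,"tz":0,"turn":0}]'
python3 - <<'E'
from h import *
goto([.524,-.1865,.0925],-1.706); print(bot.state()['ft_torque'])
E
```

```text
time: 6.4
position: [0.5245, -0.1859, 0.0789]
eef_rot: [-0.458, -0.532, -0.473, 0.532]
force: [0.4, 0.1, -1.4]
opening: 0.0121
time: 6.8
position: [0.5244, -0.1858, 0.0915]
eef_rot: [-0.459, -0.53, -0.475, 0.531]
force: [0.7, -0.4, -4.9]
opening: 0.0123
t 6.8 pos [ 0.5244 -0.1858  0.0915] toolx [-0.016  0.017 -1.   ] tz ang -1.699 q6 1.232 F [ 0.7 -0.4 -4.9] op 0.0123
tool shift mm [-1.  -0.3  0.8] turn deg 0.4
[-0.09345129 -0.48202499  0.02416565]
```

Lifted 12.6 mm at the 4.9 N expected from the spring. Now the 20 mm slide.

```bash
python3 -m crank '[{"tx":-0.001,"ty":0,"tz":0.005,"turn":0},{"tx":0,"ty":0,"tz":0.005,"turn":0},{"tx":0,"ty":0,"tz":0.005,"turn":0},{"tx":0,"ty":0,"tz":0.004,"turn":0},{"tx":0,"ty":0,"tz":0,"turn":0}]'
python3 - <<'E'
from h import *
goto([.5217,-.2056,.0925],-1.706); print(bot.state()['ft_torque'])
E
```

```text
time: 7.3
position: [0.5219, -0.2032, 0.0908]
eef_rot: [0.457, 0.531, 0.478, -0.529]
force: [2.0, 1.5, -4.8]
opening: 0.0118
t 7.3 pos [ 0.5219 -0.2032  0.0908] toolx [-0.017  0.024 -1.   ] tz ang -1.696 q6 1.197 F [ 2.   1.5 -4.8] op 0.0118
tool shift mm [-1.8  0.1  2.4] turn deg 0.5
[ 0.27514614 -0.69103811 -0.06547653]
```

```bash
python3 -m crank '[{"tx":-0.001,"ty":0,"tz":0.0025,"turn":0.5},{"tx":0,"ty":0,"tz":0.0005,"turn":0},{"tx":0,"ty":0,"tz":0,"turn":0}]'
python3 - <<'E'
from h import *
goto([.5217,-.2056,.0789],-1.706); print(bot.state()['ft_torque'])
im,d,c,f=snap('wrist'); save('w6',im[100:420,130:530])
E
```

```text
time: 7.6
position: [0.5216, -0.2049, 0.0913]
eef_rot: [0.454, 0.534, 0.476, -0.53]
force: [2.0, 2.8, -5.9]
opening: 0.0121
t 7.6 pos [ 0.5216 -0.2049  0.0913] toolx [-0.017  0.027 -0.999] tz ang -1.705 q6 1.201 F [ 2.   2.8 -5.9] op 0.0121
tool shift mm [12.4  0.4  1. ] turn deg 0.0
[ 0.44684624 -0.67787871 -0.03706757]
```

View pics/w6.png

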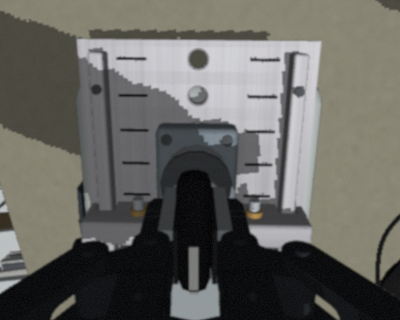

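The bar has moved two tick rows clear and the plate holes are visible at (198,58) and (198,95). With tilt corrected, the grasp point's travel is 20.0 mm. Now I lower it.

```bash
python3 -m crank '[{"tx":0.004,"ty":0,"tz":0.0003,"turn":0},{"tx":0.004,"ty":0,"tz":0,"turn":0},{"tx":0,"ty":0,"tz":0,"turn":0}]'
python3 - <<'E'
from h import *
goto([.5217,-.2056,.0789],-1.706); print(bot.state()['ft_torque'])
E
```

```text
time: 7.95
position: [0.5216, -0.2049, 0.0832]
eef_rot: [0.455, 0.534, 0.476, -0.53]
force: [1.7, 2.4, -5.0]
opening: 0.0124
t 7.95 pos [ 0.5216 -0.2049  0.0832] toolx [-0.016  0.026 -1.   ] tz ang -1.705 q6 1.201 F [ 1.7  2.4 -5. ] op 0.0124
tool shift mm [4.3 0.3 0.8] turn deg 0.1
[ 0.48900364 -0.61812997  0.01151164]
```

```bash
python3 -m crank '[{"tx":0.003,"ty":0,"tz":0,"turn":0},{"tx":0.002,"ty":0,"tz":0,"turn":0},{"tx":0.002,"ty":0,"tz":0,"turn":0},{"tx":0,"ty":0,"tz":0,"turn":0}]'
python3 - <<'E'
from h import *
goto([.5217,-.2056,.0789],-1.706); print(bot.state()['ft_torque'])
E
```

```text
time: 8.35
position: [0.5217, -0.205, 0.0794]
eef_rot: [0.456, 0.534, 0.475, -0.53]
force: [0.6, 3.8, -4.1]
opening: 0.0122
t 8.35 pos [ 0.5217 -0.205   0.0794] toolx [-0.014  0.025 -1.   ] tz ang -1.705 q6 1.201 F [ 0.6  3.8 -4.1] op 0.0122
tool shift mm [0.5 0.1 0.6] turn deg 0.1
[ 0.63643964 -0.37376685 -0.02915303]
```

```bash
python3 -m crank '[{"tx":0.002,"ty":0,"tz":0,"turn":0},{"tx":0.003,"ty":0,"tz":0,"turn":0}]'
python3 -m crank '[{"tx":0.004,"ty":0,"tz":0,"turn":0}]'
python3 - <<'E'
from h import *
goto([.5217,-.2056,.0789],-1.706); print(bot.state()['ft_torque'])
E
```

```text
time: 8.55
position: [0.522, -0.2051, 0.0787]
eef_rot: [0.457, 0.534, 0.474, -0.53]
force: [-4.7, 6.0, 14.8]
opening: 0.0119
time: 8.65
position: [0.5221, -0.2052, 0.0787]
eef_rot: [0.457, 0.535, 0.474, -0.53]
force: [-5.4, 6.3, 16.8]
opening: 0.0121
t 8.65 pos [ 0.5221 -0.2052  0.0787] toolx [-0.01   0.022 -1.   ] tz ang -1.704 q6 1.201 F [-5.4  6.3 16.8] op 0.0121
tool shift mm [-0.2 -0.3  0.5] turn deg 0.1
[1.47813372 1.13952028 0.02444209]
```

```bash
python3 -m crank '[{"tx":0.006,"ty":0,"tz":0,"turn":0},{"tx":0.006,"ty":0,"tz":0,"turn":0}]'
python3 - <<'E'
from h import *
im,d,c,f=snap('wrist')
p=proj([.5195,-.1925,.145],c,f); print(p)
u,v=map(int,p)
for k in range(v-14,v+16,4): print(k,[tuple((1000*pt(a,k,d[k,a],c,f)).round(1)) for a in (u-4,u,u+4)])
for i in range(6):
    bot.capture('wrist'); s=bot.state(); print(s['time'],s['position'].round(4),s['force'].round(1),s['opening'])
it,dt,ct,ft=snap('top'); save('t2',np.hstack([cv2.resize(it[160:275,330:520],(380,230)),cv2.resize(im,(380,285))[:230]]))
E
```

```text
time: 8.85
position: [0.5224, -0.2057, 0.0787]
eef_rot: [0.46, 0.535, 0.471, -0.529]
force: [-7.2, 7.1, 19.5]
opening: 0.0122
(np.float64(312.2964752853488), np.float64(312.01162812375253))
298 [(np.float64(518.7), np.float64(-187.4), np.float64(144.0)), (np.float64(520.3), np.float64(-186.6), np.float64(145.9)), (np.float64(521.6), np.float64(-187.2), np.float64(145.0))]
302 [(np.float64(518.3), np.float64(-189.6), np.float64(142.6)), (np.float64(519.9), np.float64(-188.7), np.float64(144.9)), (np.float64(521.3), np.float64(-189.0), np.float64(144.5))]
306 [(np.float64(518.1), np.float64(-190.9), np.float64(143.2)), (np.float64(519.7), np.float64(-190.2), np.float64(144.9)), (np.float64(521.1), np.float64(-190.4), np.float64(144.9))]
310 [(np.float64(517.9), np.float64(-192.5), np.float64(143.2)), (np.float64(519.5), np.float64(-191.7), np.float64(144.9)), (np.float64(520.8), np.float64(-192.2), np.float64(144.4))]
314 [(np.float64(517.6), np.float64(-194.1), np.float64(143.2)), (np.float64(519.2), np.float64(-193.6), np.float64(144.3)), (np.float64(520.8), np.float64(-193.1), np.fl
[... 280 characters left out ...]
.7), np.float64(-197.1), np.float64(143.9)), (np.float64(520.4), np.float64(-196.0), np.float64(146.0))]
326 [(np.float64(517.0), np.float64(-198.4), np.float64(144.0)), (np.float64(518.6), np.float64(-198.1), np.float64(144.9)), (np.float64(520.2), np.float64(-197.3), np.float64(146.6))]
8.95 [ 0.5224 -0.2057  0.0787] [-7.5  6.5 21. ] 0.011916333353031097
9.0 [ 0.5224 -0.2057  0.0787] [-6.4  7.4 19.6] 0.012328657516698448
9.05 [ 0.5224 -0.2057  0.0787] [-6.7  6.  19.2] 0.012296988610219125
9.1 [ 0.5224 -0.2057  0.0787] [-7.3  7.  19.3] 0.012423512460956541
9.15 [ 0.5224 -0.2057  0.0787] [-7.2  5.9 18.7] 0.011793989383813179
9.2 [ 0.5224 -0.2057  0.0787] [-8.5  7.6 20.1] 0.012259208797466795
```

View pics/t2.png

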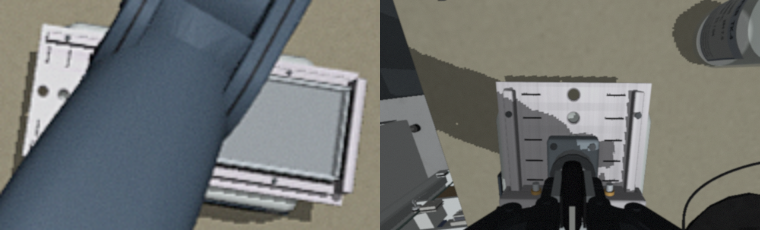

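```bash
python3 - <<'E'
from h import *
goto([.5217,-.2056,.0789],-1.706); print(bot.sign_off())
E
```

```text
t 9.25 pos [ 0.5224 -0.2057  0.0787] toolx [-0.004  0.017 -1.   ] tz ang -1.704 q6 1.201 F [-8.1  6.3 19.3] op 0.0123
tool shift mm [-0.2 -0.7 -0. ] turn deg 0.1
the job is handed in; nothing more can be done
None
```

The tray should now be clamped, and I handed the job in at 9.25 s with the gripper still holding the T-handle and pressing it down. I turned the handle about 37° clockwise to the mark, lifted the pin about 12.5 mm, slid the bar 20 mm towards the tray and lowered the pin into the next hole.

**Last checks:**
- **Pin home:** the reported tool height was 78.7 mm, against 78.9 mm when the pin was home at the start. The wrist camera put the handle's top at about 145 mm, also as at the start.
- **Handle on the mark:** the gripper's angle was within 0.1° of the measured shaker axis. I could not see the mark itself, because the gripper hid it.
- **Push and grip:** the downward push held steady at 19–21 N, with about 10 N sideways. The opening was 12.3 mm, so the handle was held.
- **Tray and bystanders:** the arm hid the jaw and much of the tray, so I did not see the grip directly. It is inferred from the bar's travel and the jaw's push-back force. I did not look at the timer, bottle and marker again, but no move went near them.

**What disagreed:** the real fingertips sat about 42 mm short of the reported tool point. My first grip closed on nothing just above the handle. The wrist camera's depth showed why, and I gripped lower the second time. The tool also leaned 1 to 2° during the moves, and I allowed for that when working out the travel.

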